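# Release the larger pipe coupling from its counter dispenser

## Robot

A 6-joint arm with a two-finger parallel gripper is mounted at the origin on the work surface. World frame = base frame: x ahead of the robot, y to its left, z up, the work surface at z = 0. Lengths are in m, angles in degrees, forces in N, time in s.
With the tool pointing down it reaches from about 0.3 to 0.775 m from the base axis. Payload 14.6 kg.
Tool frame: the origin (TCP) lies midway between the tips of the shut fingers; the grasp point (between the pads) lies 19 mm behind it; x points along the fingers, y is the direction in which the jaws open and shut, and the axes are right-handed (so a half turn about x gives the same grasp; the last joint's range is limited). The gripper opens to 94 mm and grips with 3 to 60 N. Pads are 16 mm wide; open, the fingers measure 119 mm over their backs; the gripper's body (75 mm by 177 mm) begins 78 mm behind the grasp point.
Start: joints at [66.429, 17.183, 87.147, -0, 75.671, -3.816], TCP at [0.186, 0.518, 0.205] pointing down, gripper open.
Joint ranges: [-173.82, 173.82], [-45.26, 126.66], [13.44, 144.39], [-59.66, 239.66], [0, 175.72], [-146.38, 146.38]. Speed limits (degrees/s): [127.2, 127.2, 147.25, 180, 180, 180].

## Interface

Orientations are given as a 3x3 rotation matrix whose columns are the frame's x, y, z axes.
In Python, from plant import robot gives the robot as it stands. The module is installed in compiled form; this text tells all that it offers.
- The arm moves only by the tool drive_tool, never from a script. Its argument "increments" is a list of rows, each a list of 7 numbers: the turn, a rotation vector about the tool's x, y, z in degrees, then the shift along the tool's x, y, z in m, then the closure, from 0 (fully open) to 1 (shut). A call has 1 to 20 rows; each row is the pose to reach, as a shift and turn from the pose commanded when the call began, along the tool's axes at that moment; what a row does not reach only later rows make up. A row lasts 1/8 s, in which the tool goes at most 62.5 mm and 10.7 degrees, less where a joint would pass 70% of its speed; a pose out of reach is approached as far as the arm can. A call with a gripper value outside its range is refused whole. The fingers move at their own pace and stop on an object; the grip force is fixed at half the most. Time passes only in rows, so rows that repeat a pose let the fingers close. It gives the time, the measured TCP pose, the force and the opening at its end, in the units of the state.
- robot.observe(): the state, without advancing time (a new reading comes with each control period).
- robot.get_image(name): name is "scene" or "side" or "wrist"; returns a dict with "pixels" (480x640x3 uint8, red, green, blue), "camera_matrix" (3x3 intrinsics, pixels), "cam_to_world" (4x4, takes a point from camera to world coordinates); the wrist camera has in their place "hand_eye" (4x4, takes a point from camera to tool coordinates, whose origin is the TCP and whose axes are the tool frame's). Camera axes: x right, y up, looking along -z (the intrinsics and any distortion apply to the point x, -y, -z); pixel columns grow to the right and rows downward; lengths in m; the calibration is good to about 2 mm. A picture is of the moment at which its call begins: read the wrist's pose just before it. There is no depth.
- robot.hand_in(): hands the job in, once; it reports no verdict.
The state is a dict: "time_s": time; "joints": joint angles; "dq": joint speeds; "joint_torque": joint torques, N m; "ee_pos": TCP position; "tool_rot": TCP orientation; "ft_force": force on the tool from outside, world axes, zero at the start; "ft_torque": the same for the moment, N m; "opening": opening from 0.0 (shut) to 1.0 (fully open).
Only numpy, scipy, OpenCV 4.12 (cv2) and the standard library are available. Lean on these libraries where they do the work, as an engineer would, in place of code of your own. Each camera call takes 0.05 s, during which the arm holds its last target. There are 200 camera calls.

## Task

Two gravity dispensers on the shop counter each hold one pipe coupling behind a gate. On the one with the larger coupling, press the flat paddle of the rocking lever down with the fingertips so that its other end lifts the gate, keep it down until the coupling has rolled out and lies in the catch tray, then let go so that the gate drops shut. Do not touch the couplings or the gates, leave the smaller coupling's dispenser unopened, and do not disturb the other things on the counter.

Things in the scene. Friction and masses are not known exactly. Their poses are not given: they have to be found in the camera images.
- large_dispenser: Fixed grey steel dispenser with the larger coupling; both are built alike, 195 x 236 mm, 149 mm high. Origin on the counter below the rocker's pivot (115 mm up, in a fork 24 mm long in x, 30 mm wide, 126 mm high). x runs along the rocker from paddle (x = -95 mm) to gate (x = 125 mm), y is the way the coupling rolls, z up.
- large_tray (a point): Centre of the floor of the large_dispenser's open catch tray: inside 58 mm in x (dispenser's axes), 81 mm in y; floor 7 mm above the counter, walls 28 to 54 mm high. It lies at (125, 95, 7) mm in the dispenser's frame, below the end of an inclined chute (58 mm wide, 11.5 degrees) that runs along +y, its floor 46 mm up at the gate.
- large_rocker (a joint): Rocking steel lever of the large_dispenser, in rad: 0 = level, gate shut (rest); grows as the paddle goes down and the gate rises; hard stop at 0.42 (paddle centre 42 mm down). The coupling can pass under the gate from about 0.32. A spring shuts it again when let go; pressing takes about 2 N at first and 5 N at the stop, at the paddle.
- large_paddle (a point): Centre of the top face of the large_rocker's paddle: a flat plain steel plate 36 x 36 mm, 8 mm thick, standing on a short riser at the end of a 14 mm wide bar; its top is 149 mm above the counter at rest, 30 mm above the bar's, with nothing under the bar. It lies 95 mm to the side of the pivot.
- large_gate: Gate plate at the other end of the large_rocker, aluminium, 40 mm wide, 5 mm thick, hanging 62 mm down across the chute and ending 7 mm above its floor at rest. Origin at its top middle, on the rocker bar.
- large_coupling: Loose brass pipe coupling, a cylinder 40 mm in diameter and 50 mm long (the larger of the two), lying across the chute of the large_dispenser behind its gate. Origin at its centre, about 71 mm above the counter at the start. Once in the catch tray its centre is 27 mm above the counter.
- small_dispenser: Fixed grey steel dispenser with the smaller coupling; both are built alike, 195 x 236 mm, 149 mm high. Origin on the counter below the rocker's pivot (115 mm up, in a fork 24 mm long in x, 30 mm wide, 126 mm high). x runs along the rocker from paddle (x = -95 mm) to gate (x = 125 mm), y is the way the coupling rolls, z up.
- small_tray (a point): Centre of the floor of the small_dispenser's open catch tray: inside 58 mm in x (dispenser's axes), 81 mm in y; floor 7 mm above the counter, walls 28 to 54 mm high. It lies at (125, 95, 7) mm in the dispenser's frame, below the end of an inclined chute (58 mm wide, 11.5 degrees) that runs along +y, its floor 46 mm up at the gate.
- small_rocker (a joint): Rocking steel lever of the small_dispenser, in rad: 0 = level, gate shut (rest); grows as the paddle goes down and the gate rises; hard stop at 0.42 (paddle centre 42 mm down). A spring shuts it again when let go; pressing takes about 2 N at first and 5 N at the stop, at the paddle.
- small_paddle (a point): Centre of the top face of the small_rocker's paddle: a flat plain steel plate 36 x 36 mm, 8 mm thick, standing on a short riser at the end of a 14 mm wide bar; its top is 149 mm above the counter at rest, 30 mm above the bar's, with nothing under the bar. It lies 95 mm to the side of the pivot.
- small_gate: Gate plate at the other end of the small_rocker, aluminium, 40 mm wide, 5 mm thick, hanging 62 mm down across the chute and ending 7 mm above its floor at rest. Origin at its top middle, on the rocker bar.
- small_coupling: Loose brass pipe coupling, a cylinder 22 mm in diameter and 50 mm long (the smaller of the two), lying across the chute of the small_dispenser behind its gate. Origin at its centre, about 60 mm above the counter at the start. It must stay there.
- can: Loose closed can, 60 mm in diameter, 85 mm high, standing between the dispensers' paddles. Bystander. Origin at the centre of its underside.
- screw_box: Loose cardboard box, 95 x 65 x 45 mm, to the robot's right. Bystander. Origin at the centre of its underside.
- tape_measure: Loose black tape measure, 66 x 32 x 60 mm, standing to the robot's left. Bystander. Origin at the centre of its underside.
Things that resemble listed ones, but are neither listed nor needed, are in the scene too. What is shaped like the large_coupling but green or red is not meant.

How it is judged:
By the outcome, as a careful person would: the job done as asked, in the order asked, and still so for the second after the job is handed in, with the robot touching nothing.
It also fails if it takes over 29 s, if anything falls off the work surface, if the arm or the gripper's body presses on something with over 40 N, if the wrist force passes 120 N, or if a joint passes its speed limit or range.

## Working session

There is one attempt and no reset: what is moved stays moved. The work goes in short steps, Python scripts to look and compute and a tool call to move; the robot and the scene stay as the last step left them, time stands still between calls to the robot, and variables do not carry over. Pictures are saved under pics/ and viewed, about 8 in all and at most 12, crops included, and the job is handed in when it is done.

Besides the shell and the picture viewer there is one more tool, called after ">>>" by a JSON object that holds its "method" and its "body", one argument or row to a line. drive_tool: Moves the arm, as the interface text tells. Its arguments: {"type":"object","properties":{"increments":{"type":"array","items":{"type":"array","items":{"type":"number"}}}},"required":["increments"]}

```bash
mkdir -p pics; cat > h.py <<'E'
import numpy as np, cv2
from plant import robot
def ray(im,u,v,T=None):
    K=np.array(im["camera_matrix"]); T=np.array(im["cam_to_world"] if T is None else T)
    d=np.linalg.inv(K)@[u,v,1]; d=np.array([d[0],-d[1],-d[2]])
    return T[:3,3],T[:3,:3]@d
def onz(im,u,v,z,T=None):
    o,d=ray(im,u,v,T); return o+d*(z-o[2])/d[2]
def proj(im,p,T=None):
    K=np.array(im["camera_matrix"]); T=np.array(im["cam_to_world"] if T is None else T)
    c=T[:3,:3].T@(np.array(p)-T[:3,3]); q=K@[c[0],-c[1],-c[2]]; return q[:2]/q[2]
def tri(a,b):
    (o,d),(p,e)=a,b
    s=np.linalg.lstsq(np.c_[d,-e],p-o,rcond=None)[0]; x,y=o+d*s[0],p+e*s[1]
    return (x+y)/2,np.linalg.norm(x-y)
E
python3 - <<'E'
from h import *
s=robot.observe(); print(s)
for n in("scene","side"):
    im=robot.get_image(n); print(n,im["camera_matrix"],im["cam_to_world"],[k for k in im])
    cv2.imwrite(f"pics/{n}0.png",im["pixels"][...,::-1])
    np.save(f"{n}0.npy",im,allow_pickle=True)
E
```

```text
{'time_s': 0.0, 'joints': array([ 6.64273337e+01,  1.72167134e+01,  8.71791629e+01, -1.32078496e-03,
        7.56704733e+01, -3.81703391e+00]), 'dq': array([-0.00654278,  0.04037041, -0.08468698,  0.03797396, -0.04263024,
       -0.04998618]), 'joint_torque': array([-1.52943799e-04, -5.31795895e+01, -3.52743924e+01,  7.08987191e-02,
        2.42278964e-02, -4.57669034e-05]), 'ee_pos': array([0.18582114, 0.51738653, 0.20488434]), 'tool_rot': array([[-4.42634135e-04,  3.38003600e-01,  9.41144713e-01],
       [-1.07031788e-03,  9.41144106e-01, -3.38003886e-01],
       [-9.99999329e-01, -1.15693607e-03, -5.48112109e-05]]), 'ft_force': array([-0.49424975,  0.69587659,  0.39998373]), 'ft_torque': array([-0.03517152,  0.00422477,  0.01887939]), 'opening': 1.0035564698570991}
scene [[548.41150506   0.         320.75244395]
 [  0.         548.41150506 238.75976291]
 [  0.           0.           1.        ]] [[-0.77403728 -0.38376802  0.50357561  1.32796229]
 [ 0.63313111 -0.47338523  0.61241442  0.84513373]
 [ 0.00336019  0.79286098  0.60939329  0.99401689]
 [ 0.          0.          0.          1.        ]] ['pixels', 'camera_matrix', 'cam_to_world']
side [[563.12176855   0.         318.07749884]
 [  0.         563.12176855 241.671728  ]
 [  0.           0.           1.        ]] [[-0.99129374  0.08483266 -0.10069832  0.50131317]
 [-0.13153897 -0.60406442  0.78600488  0.97045462]
 [ 0.00585061  0.79240747  0.60996407  0.91152661]
 [ 0.          0.          0.          1.        ]] ['pixels', 'camera_matrix', 'cam_to_world']
```

View pics/scene0.png

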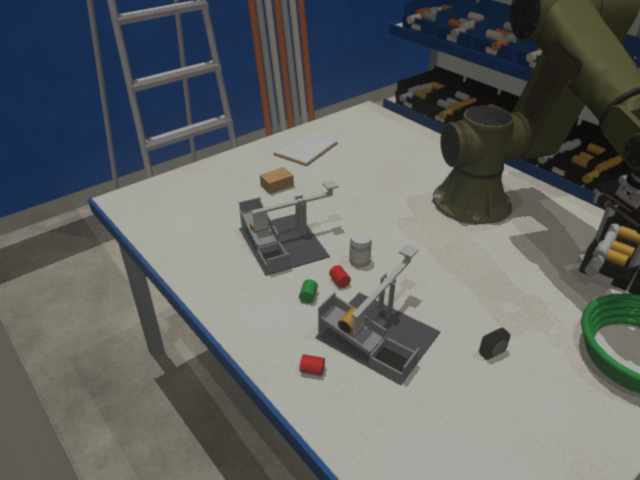

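View pics/side0.png

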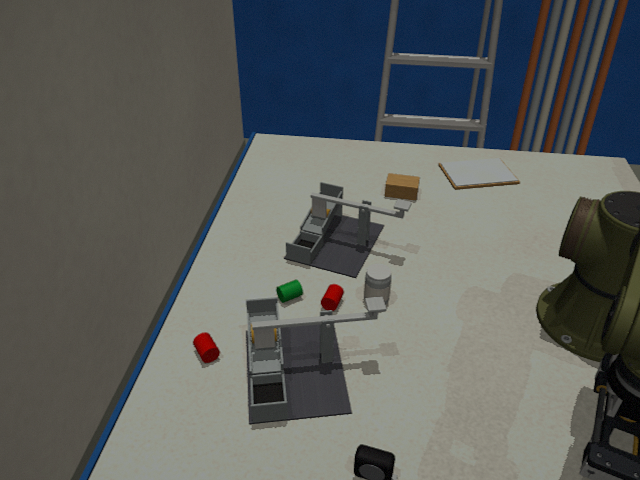

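Scene view: the near dispenser has its paddle at about (409,251) and brass at (347,323). The far one has its paddle at (331,185). In the side view the paddles are at (375,304) and (402,206). Next I triangulate the paddles and enlarge the views of both couplings.

```bash
python3 - <<'E'
from h import *
a=np.load("scene0.npy",allow_pickle=True).item(); b=np.load("side0.npy",allow_pickle=True).item()
for n,p,q in(("near paddle",(409,251),(375,304)),("far paddle",(331,185),(402,206))):
    print(n,tri(ray(a,*p),ray(b,*q)),onz(a,*p,.149),onz(b,*q,.149))
# brass mask per dispenser
for n,im,R in(("scene",a,((310,290,380,350),(235,190,300,260))),("side",b,((240,290,300,380),(285,180,350,260)))):
    for k,(x0,y0,x1,y1) in zip(("near","far"),R):
        h=cv2.cvtColor(im["pixels"],cv2.COLOR_RGB2HSV)[y0:y1,x0:x1]
        m=cv2.inRange(h,(8,90,50),(28,255,255)); ys,xs=np.nonzero(m)
        print(n,k,len(xs), (xs.min()+x0,xs.max()+x0,ys.min()+y0,ys.max()+y0) if len(xs) else "")
c=lambda im,x,y,w,h:cv2.resize(im["pixels"][y:y+h,x:x+w,::-1],(400,300),interpolation=cv2.INTER_CUBIC)
M=np.vstack([np.hstack([c(a,310,235,140,105+40),c(a,230,170,120,105)]),np.hstack([c(b,240,285,160,120),c(b,280,170,147,110)])])
cv2.imwrite("pics/crop1.png",M)
E
```

```text
near paddle (array([0.49169322, 0.16996613, 0.14886121]), np.float64(0.0012133919251081434)) [0.49236539 0.17083374 0.149     ] [0.49158301 0.16924558 0.149     ]
far paddle (array([ 0.44425282, -0.18360436,  0.14794026]), np.float64(0.0012589528100242103)) [ 0.44471443 -0.18328707  0.149     ] [ 0.44447299 -0.18087949  0.149     ]
scene near 185 (np.int64(339), np.int64(356), np.int64(307), np.int64(333))
scene far 40 (np.int64(251), np.int64(277), np.int64(190), np.int64(229))
side near 71 (np.int64(251), np.int64(276), np.int64(325), np.int64(343))
side far 25 (np.int64(311), np.int64(329), np.int64(209), np.int64(216))
```

View pics/crop1.png

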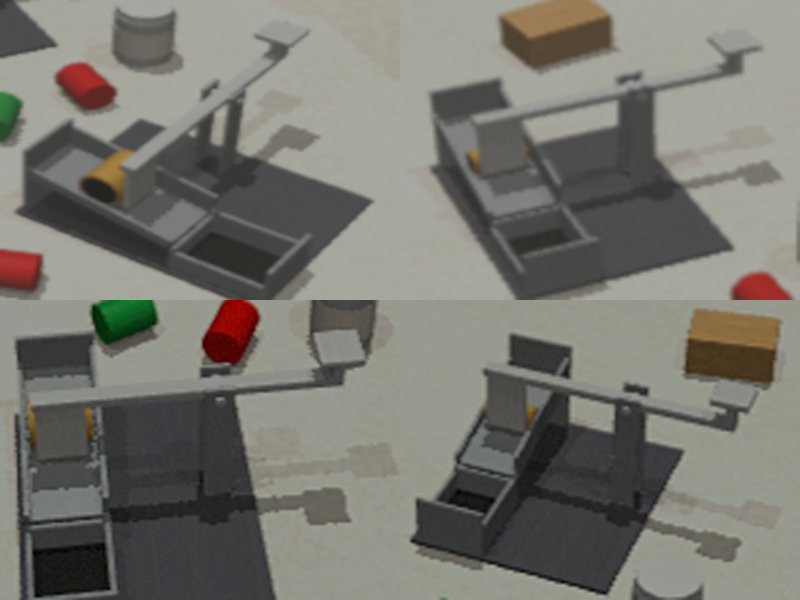

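The near dispenser holds the larger coupling: its brass end shows 18 px high in the side view, against 7 px on the far one. Both paddle points triangulate to z ≈ 0.149, as they should. I now move above the near paddle with the fingers shut.

>>> {"method": "drive_tool", "body": {
  "increments": [
    [0,0,0,-0.05,0,0,1],
    [-10,0,0,-0.05,-0.03,0.054,1],
    [-20,0,0,-0.05,-0.06,0.108,1],
    [-20,0,0,-0.05,-0.09,0.163,1],
    [-20,0,0,-0.05,-0.12,0.217,1],
    [-20,0,0,-0.05,-0.15,0.272,1],
    [-20,0,0,-0.05,-0.18,0.327,1],
    [-20,0,0,-0.05,-0.21,0.38,1],
    [-20,0,0,-0.05,-0.223,0.405,1],
    [-20,0,0,-0.05,-0.223,0.405,1],
    [-20,0,0,-0.05,-0.223,0.405,1],
    [-20,0,0,-0.05,-0.223,0.405,1]
  ]
}}

```text
time_s: 1.6
ee_pos: [0.4911, 0.1717, 0.2555]
tool_rot: [[-0.0, -0.006, 1.0], [0.0, 1.0, 0.006], [-1.0, 0.0, -0.0]]
ft_force: [0.3, 1.0, 0.1]
opening: 0.004
```

```bash
python3 - <<'E'
from h import *
a=np.load("scene0.npy",allow_pickle=True).item(); b=np.load("side0.npy",allow_pickle=True).item()
print("gate end",tri(ray(a,355.5,317),ray(b,251,326)),onz(a,355.5,317,.119),onz(b,251,326,.119))
s=robot.observe(); im=robot.get_image("wrist")
T=np.eye(4);T[:3,:3]=s["tool_rot"];T[:3,3]=s["ee_pos"]; W=T@np.array(im["hand_eye"])
np.save("w1.npy",dict(im,cam_to_world=W),allow_pickle=True)
print(s["time_s"],s["ee_pos"],s["tool_rot"].round(3),s["ft_force"],s["opening"])
print("paddle guess px",proj(im,[.4917,.170,.149],W),"tcp px",proj(im,s["ee_pos"],W))
cv2.imwrite("pics/w1.png",im["pixels"][...,::-1])
E
```

```text
gate end (array([0.72499537, 0.23342211, 0.11987854]), np.float64(0.0014013196736264413)) [0.72482578 0.23364475 0.119     ] [0.72524575 0.23166135 0.119     ]
1.6 [0.49110402 0.17172132 0.25552614] [[-0.    -0.006  1.   ]
 [ 0.     1.     0.006]
 [-1.     0.    -0.   ]] [0.3228463  0.98787502 0.0623874 ] 0.003505866083573406
paddle guess px [314.90970033 242.91604637] tcp px [316.75717009 294.33727688]
```

View pics/w1.png

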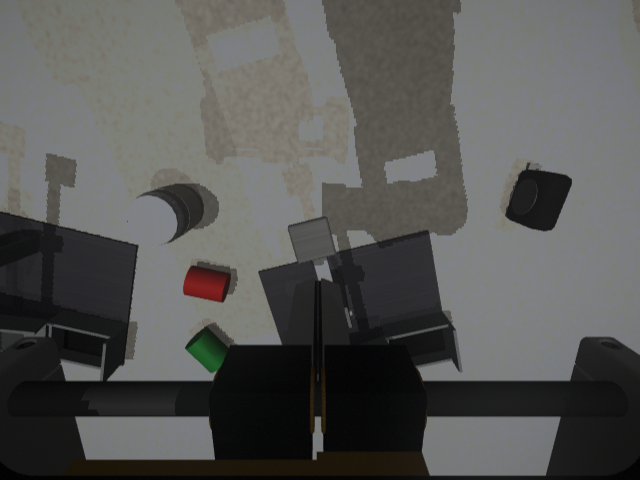

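The wrist view shows the paddle centred near (312,240), against a prediction of (315,243), so the position is good to about 1 mm. The rocker's yaw is about 15°, and the tape, can and decoys are clear of the path. Next I align the yaw and descend to just above the paddle.

>>> {"method": "drive_tool", "body": {
  "increments": [
    [-8,0,0,0.03,-0.0025,-0.001,1],
    [-15,0,0,0.06,-0.0025,-0.001,1],
    [-15,0,0,0.085,-0.0025,-0.001,1],
    [-15,0,0,0.098,-0.0025,-0.001,1],
    [-15,0,0,0.098,-0.0025,-0.001,1],
    [-15,0,0,0.098,-0.0025,-0.001,1]
  ]
}}

```text
time_s: 2.4
ee_pos: [0.4911, 0.1686, 0.1585]
tool_rot: [[0.001, -0.263, 0.965], [0.0, 0.965, 0.263], [-1.0, 0.0, 0.001]]
ft_force: [-0.0, -0.2, 0.7]
opening: 0.004
```

```bash
python3 - <<'E'
from h import *
a=robot.get_image("scene");b=robot.get_image("side")
c=lambda im,x,y:cv2.resize(im["pixels"][y:y+150,x:x+100,::-1],(400,600),interpolation=cv2.INTER_CUBIC)
cv2.imwrite("pics/c2.png",np.hstack([c(a,360,160),c(b,325,200)]))
E
```

```text
(no output)
```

View pics/c2.png

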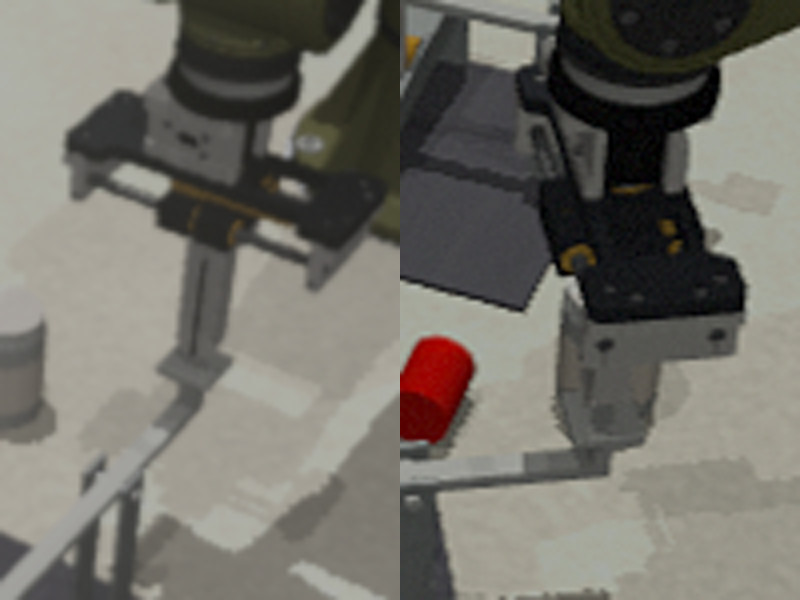

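The fingertips stand centred just above the paddle. Now I press, following its outward drift.

>>> {"method": "drive_tool", "body": {
  "increments": [
    [0,0,0,0.009,0,0,1],
    [0,0,0,0.015,0,-0.001,1],
    [0,0,0,0.022,0,-0.002,1],
    [0,0,0,0.029,0,-0.003,1],
    [0,0,0,0.036,0,-0.004,1],
    [0,0,0,0.041,0,-0.005,1],
    [0,0,0,0.044,0,-0.005,1],
    [0,0,0,0.044,0,-0.005,1],
    [0,0,0,0.044,0,-0.005,1],
    [0,0,0,0.044,0,-0.005,1],
    [0,0,0,0.044,0,-0.005,1],
    [0,0,0,0.044,0,-0.005,1]
  ]
}}

```text
time_s: 4.0
ee_pos: [0.486, 0.1671, 0.1136]
tool_rot: [[0.0, -0.263, 0.965], [0.0, 0.965, 0.263], [-1.0, 0.0, 0.0]]
ft_force: [0.6, -0.0, 5.7]
opening: 0.002
```

```bash
python3 - <<'E'
from h import *
a=robot.get_image("scene");b=robot.get_image("side");print(robot.observe()["ft_force"])
c=lambda im,x,y:cv2.resize(im["pixels"][y:y+180,x:x+120,::-1],(400,600),interpolation=cv2.INTER_CUBIC)
cv2.imwrite("pics/c3.png",np.hstack([c(a,315,205),c(b,240,240)]))
E
```

```text
[0.79790891 0.66086253 4.60405713]
```

View pics/c3.png

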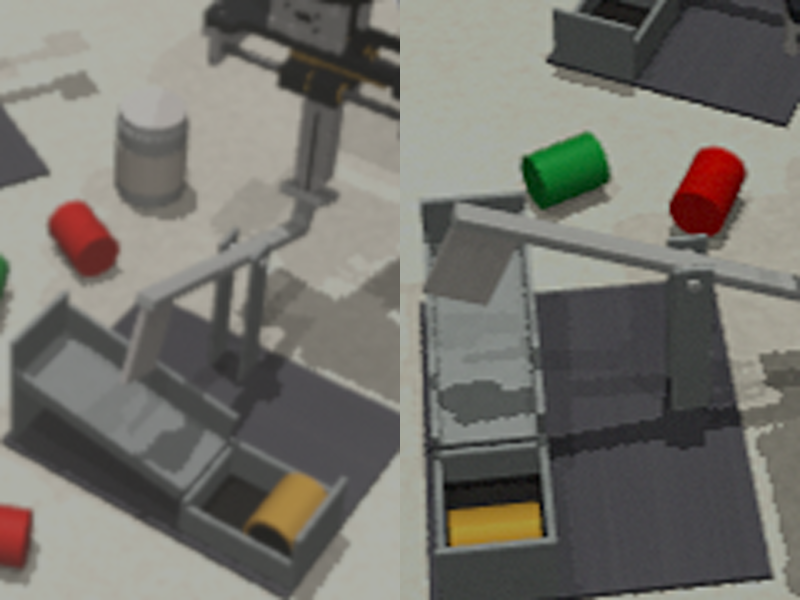

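The gate is up and the coupling has rolled into the tray. I hold for a moment more, then raise the tool smoothly so the gate shuts.

>>> {"method": "drive_tool", "body": {
  "increments": [
    [0,0,0,0,0,0,1],
    [0,0,0,0,0,0,1],
    [0,0,0,0,0,0,1],
    [0,0,0,0,0,0,1],
    [0,0,0,-0.008,0,0.001,1],
    [0,0,0,-0.016,0,0.002,1],
    [0,0,0,-0.024,0,0.004,1],
    [0,0,0,-0.032,0,0.005,1],
    [0,0,0,-0.042,0,0.005,1],
    [0,0,0,-0.06,0,0.005,1],
    [0,0,0,-0.09,0,0.005,1],
    [0,0,0,-0.13,0,0.005,1],
    [0,0,0,-0.13,0,0.005,1],
    [0,0,0,-0.13,0,0.005,1],
    [0,0,0,-0.13,0,0.005,1],
    [0,0,0,-0.13,0,0.005,1],
    [0,0,0,-0.13,0,0.005,1],
    [0,0,0,-0.13,0,0.005,1]
  ]
}}

```text
time_s: 6.35
ee_pos: [0.4907, 0.1684, 0.2433]
tool_rot: [[-0.0, -0.263, 0.965], [-0.0, 0.965, 0.263], [-1.0, 0.0, -0.0]]
ft_force: [0.3, 0.6, -0.2]
opening: 0.005
```

```bash
python3 - <<'E'
from h import *
a=robot.get_image("scene");b=robot.get_image("side");print(robot.observe()["ft_force"])
c=lambda im,x,y,w,h:cv2.resize(im["pixels"][y:y+h,x:x+w,::-1],(400,300),interpolation=cv2.INTER_CUBIC)
cv2.imwrite("pics/c4.png",np.vstack([np.hstack([c(a,290,230,200,150),c(a,230,160,160,120)]),np.hstack([c(b,240,285,200,150),c(b,280,160,160,120)])]))
x=np.load("side0.npy",allow_pickle=True).item()
for n,p,q in(("scene",np.load("scene0.npy",allow_pickle=True).item(),a),("side",x,b)):
    m=(cv2.absdiff(p["pixels"],q["pixels"]).max(2)>60).astype(np.uint8)
    m=cv2.morphologyEx(m,cv2.MORPH_OPEN,np.ones((3,3),np.uint8))
    print(n,[tuple(r) for r in cv2.connectedComponentsWithStats(m)[2][1:].tolist() if r[4]>15])
# coupling in tray
h=cv2.cvtColor(b["pixels"],cv2.COLOR_RGB2HSV)[360:420,245:295];ys,xs=np.nonzero(cv2.inRange(h,(8,90,50),(28,255,255)))
p=onz(b,xs.mean()+245,ys.mean()+360,.04);print("coupling",p)
E
```

```text
[0.14107201 0.97824586 0.33303657]
scene [(446, 0, 85, 62, 2021), (592, 28, 5, 5, 20), (595, 29, 28, 34, 452), (590, 34, 4, 6, 19), (535, 50, 6, 5, 26), (593, 63, 9, 8, 51), (618, 64, 15, 14, 117), (432, 68, 31, 14, 190), (410, 71, 18, 16, 87), (606, 76, 10, 8, 57), (459, 79, 13, 12, 81), (624, 80, 16, 12, 86), (412, 94, 26, 13, 201), (621, 98, 13, 18, 136), (590, 106, 18, 17, 113), (379, 114, 71, 106, 3063), (442, 151, 14, 16, 136), (504, 164, 43, 22, 259), (628, 179, 12, 8, 56), (507, 188, 49, 31, 727), (600, 212, 10, 15, 81), (518, 218, 8, 4, 29), (590, 260, 9, 6, 42), (559, 274, 49, 28, 641), (349, 309, 5, 6, 22), (338, 315, 15, 19, 210), (392, 348, 20, 18, 226)]
side [(614, 36, 26, 20, 318), (523, 56, 6, 6, 29), (492, 67, 34, 25, 538), (476, 79, 7, 20, 104), (432, 85, 8, 4, 27), (425, 86, 54, 41, 646), (411, 89, 10, 4, 33), (403, 91, 5, 4, 17), (396, 92, 5, 4, 18), (386, 101, 14, 16, 134), (406, 115, 14, 4, 49), (422, 116, 7, 3, 21), (539, 125, 6, 8, 37), (356, 141, 120, 74, 3903), (586, 187, 33, 13, 231), (370, 211, 47, 35, 1062), (559, 226, 24, 36, 525), (374, 245, 26, 8, 146), (374, 256, 12, 12, 123), (578, 363, 62, 117, 4317), (254, 391, 28, 13, 300)]
coupling [0.67558535 0.33096361 0.04      ]
```

View pics/c4.png

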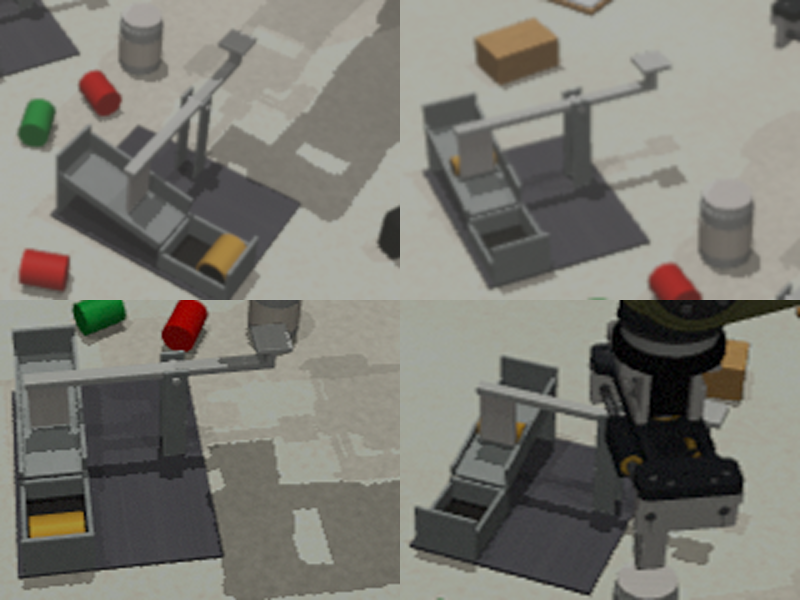

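The coupling lies in the tray and the lever is level with the gate shut. The other dispenser still holds its coupling. The only changes in the images are the arm and its shadow, and the coupling.

```bash
python3 -c "
from plant import robot
print(robot.hand_in())"
```

```text
the job is handed in; nothing more can be done
None
```

I pressed the paddle of the larger coupling's dispenser (the near one) until the coupling had rolled into the catch tray. Then I let the lever up so the gate dropped shut, and handed the job in at about 6.4 s.

- **Picking the dispenser:** the near coupling's end showed 18 px high in the side view, against 7 px on the far one. The near paddle triangulated to 149 mm high, as stated.
- **Pressing:** the shut fingertips pushed the paddle down at about 5–6 N, with no sign of the lever hitting its stop. The camera views showed the gate up and the coupling in the tray before I let go.
- **Last checks:** the lever was level and the gate shut, with the coupling in the tray. The smaller coupling was still behind its gate. The before/after image comparison showed only the arm, its shadow and the large coupling changed, but it could not cover what the arm hid in either view. The tool was clear, about 94 mm above the paddle, with force readings at noise level.

No check failed or disagreed.

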